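Fit the two dividers into the lid-rack track

ROBOT

A 6-joint arm with a two-finger parallel gripper is mounted at the origin on a cart in front of the work surface, level with it; the furniture and walls round the work are solid. World frame = base frame: x ahead of the robot, y to its left, z up, the work surface at z = 0. Lengths are in m, angles in rad, forces in N, time in s.
With the tool pointing down it reaches from about 0.35 to 0.775 m from the base axis. Payload 7.3 kg.
Tool frame: the origin (TCP) lies at the very end of the fingers, on their centre line; the grasp point (between the pads) lies 19 mm behind it; z points along the fingers, y is the line along which they close (so a half turn about z gives the same grasp; the last joint's range is limited). The gripper opens to 92 mm and grips with 3 to 60 N. Pads are 19 mm wide; open, the fingers measure 130 mm over their backs; the gripper's body (75 mm by 190 mm) begins 47 mm behind the grasp point.
Start: joints at [-0.146, 0.342, 1.524, -0, 1.275, -0.146], TCP at [0.525, 0, 0.227] pointing down, gripper open.
Joint ranges: [-2.53, 2.53], [-0.77, 2.02], [0.04, 2.7], [-1, 4.14], [0.28, 2.66], [-3.11, 3.11]. Speed limits (rad/s): [2.57, 2.57, 3.14, 3.14, 3.14, 3.14].

INTERFACE

Orientations are given as [roll, pitch, yaw] about the fixed x, y, z axes, in that order (R = Rz(yaw) Ry(pitch) Rx(roll)).
In Python, from cell import observe, read_camera, get_calibration, hand_in, search_frame gives the robot as it stands.
- The arm moves only by the tool step_arm, never from a script. Its argument "commands" is a list of rows, each an object with "translation": the shift along the tool's x, y, z in mm, a list of three; "roll": the turn about the tool's z in rad. In form: [{"translation": [x, y, z], "roll": roll}, ...]. A call has 1 to 20 rows; each row shifts and turns the commanded pose from where the row before left it, along the tool's axes as they then stand; what a row does not reach is not made up. A row lasts 1/12 s, in which the tool goes at most 41.7 mm and 7.16 degrees, less where a joint would pass 70% of its speed; a pose out of reach is approached as far as the arm can. A call is refused whole if a number of a shift passes 41.7 or a number of a turn 0.125, either way. A call with a gripper value outside its range is refused whole. "fingers" is the opening, from 0 (shut) to 1 (fully open), set as the call begins (left out, the last holds). The fingers move at their own pace and stop on an object; "grip_force" is the grip in N (left out, the last holds). Time passes only in rows, so rows that do not move let the fingers close. It gives the time, the measured TCP pose, the force, the opening and the grip force at its end, in the units of the state.
- observe(): the state, without advancing time (a new reading comes with each control period).
- read_camera(name): name is "scene" or "side" or "wrist"; returns the picture (384x512x3 uint8, red, green, blue); there is no depth.
- get_calibration(name): a dict with "camera_matrix" (3x3 intrinsics, pixels), "dist_coeffs" ([k1, k2, p1, p2, k3] as OpenCV has them; the pictures are not rectified), "world_from_camera" (4x4, takes a point from camera to world coordinates). Camera axes: x right, y up, looking along -z (the intrinsics and any distortion apply to the point x, -y, -z); pixel columns grow to the right and rows downward; lengths in m; the calibration is good to about 2 mm. A picture is of the moment at which its call begins: read the wrist's pose just before it. get_calibration takes no time and is no camera call; for the wrist camera it gives the pose at the moment of the call.
- hand_in(): hands the job in; it is judged then, once.
Trained networks look in the newest picture that a camera, given by its name, has taken for a name from the list of things; names that differ only in an ending like _2 or _b are one class to them, and where a whole thing is asked for, a point or a joint stands for the part that bears it (a point fixed in the world has none). Each returns a list of dicts, best first, with "confidence" (0 to 1); they miss things now and then, are a little off and sometimes report something else, mostly with a low value. They report only what shows in the picture. A call takes as long as a camera call. They do not tell look-alikes from the thing itself.
- search_frame(camera, name): "at" ([x, y, z] in m, in world coordinates, good to about 4 mm: the middle of the surface that is visible of it).
The state is a dict: "time": time; "qpos": joint angles; "qvel": joint speeds; "joint_efforts": joint torques, N m; "tool_pos": TCP position; "tool_rot": TCP orientation; "contact_force": force on the tool from outside, world axes, zero at the start; "torque": the same for the moment, N m; "opening": finger opening in m; "grip_force": force on a finger pad.
Only numpy, scipy, OpenCV 4.12 (cv2) and the standard library are available. Lean on these libraries where they do the work, as an engineer would, in place of code of your own. Each camera call takes 0.05 s, during which the arm holds its last target. There are 200 camera calls.

TASK

Set up the pan-lid rack: slide the tall arched divider into the rack's track from its open end and push it fully home against the end stop, then slide the short square divider in after it and leave it upright with its panel right over the dark mark line across the track. Leave the tin, the round pot and the spoon where they are.

Things in the scene. Friction and masses are not known exactly. Their poses are not given: they have to be found in the camera images.
- rack: Fixed lid rack on the cooktop: wooden base plate 320 x 84 x 6 mm with an aluminium T-track along its x, origin on its underside below the mark. x runs from the open mouth to the end stop, y across, z up. The track is 47 mm wide and 9 mm high inside, under two lips 4 mm thick (tops 19 mm above the cooktop) with an 18 mm slot between them; the floor is the plate's top, 6 mm above the cooktop.
- track_mouth (a point): Middle of the open loading sill before the track, on its floor (6 mm above the cooktop, level with the track's floor); axes as the rack. The uncovered sill reaches 35 mm back along x and 50 mm ahead; side guides, 16 mm above the cooktop, narrow from about 71 to 47 mm apart. The lips begin 50 mm along +x; their sloped lead-in plates reach 15 mm nearer and 5 mm higher.
- track_mark (a point): Point on the track's floor, on its centre line, below the 12 mm wide dark mark line that crosses lips, side walls and base plate; same axes; 135 mm along +x from track_mouth. The short divider's centre belongs above it.
- track_home (a point): Point on the track's floor, on its centre line, above which the tall divider's centre stands when its foot touches the end stop; same axes; 245 mm along +x from track_mouth (110 mm past the mark). The stop's face is 25 mm further on.
- tall_center (a point): Tall divider, loose, about 0.22 kg: wooden panel 12 mm thick (its x), 64 mm wide (its y), arched top, 110 mm high overall. This point: its centre, 55 mm above its underside; z up. Under the panel, which starts 17 mm up, a steel neck 26 x 12 mm and flat T-foot 50 (x) x 44 (y) x 6 mm. Its x goes along the track, either way round. Good grip: across the 12 mm, about 80 mm above its underside.
- short_center (a point): Short divider, loose, about 0.18 kg, like the tall one with the same neck, foot and axes but its panel has a square top with rounded corners, 70 mm high overall. This point is its centre, 35 mm above its underside. Good grip: across the 12 mm thickness, about 48 mm above its underside.
- fruit_tin: Bystander: round food tin, 75 mm wide, 58 mm high, standing between the dividers' starting places; origin at the centre of its underside.
- round_pot: Bystander: low round lidded pot, 90 mm wide, 32 mm high; origin at the centre of its underside.
- spoon: Bystander: steel teaspoon, 134 mm long, lying behind the rack; origin at the centre of its underside.
Things that resemble listed ones, but are neither listed nor needed, are in the scene too. What is shaped like the part that bears short_center but red is not meant. Leave any red look-alike of the part that bears tall_center alone.

How it is judged:
By the outcome, as a careful person would: the job done as asked, in the order asked, and still so for the second after the job is handed in, with the robot touching nothing.
It also fails if it takes over 72 s, if anything falls off the work surface, if the arm or the gripper's body presses on something with over 40 N, if the wrist force passes 120 N, or if a joint passes its speed limit or range.

## Working session

There is one attempt and no reset: what is moved stays moved. The work goes in short steps, Python scripts to look and compute and a tool call to move; the robot and the scene stay as the last step left them, time stands still between calls to the robot, and variables do not carry over. Pictures are saved under pics/ and viewed, at most 10 in all, crops included, and the job is handed in when it is done.

Besides the shell and the picture viewer there is one more tool, called after "Call:" as name(argument=value, ...), one argument or row to a line, values as JSON. step_arm: Moves the arm, as the interface text tells. Its arguments: {"type":"object","properties":{"commands":{"type":"array"},"fingers":{"type":"number"},"grip_force":{"type":"number"}},"required":["commands"]}

```bash
mkdir -p pics; cat > h.py <<'E'
import numpy as np, cv2
from cell import observe, read_camera, get_calibration, hand_in, search_frame
def snap(cam,fn,crop=None,scale=1):
    im=read_camera(cam); 
    if crop: im=im[crop[1]:crop[3],crop[0]:crop[2]]
    im=cv2.resize(im,None,fx=scale,fy=scale,interpolation=cv2.INTER_CUBIC)
    cv2.imwrite('pics/'+fn,im[:,:,::-1])
def proj(cam,P):
    c=get_calibration(cam);T=np.linalg.inv(c['world_from_camera'])
    p=(np.atleast_2d(P)@T[:3,:3].T+T[:3,3])*[1,-1,-1]
    return cv2.projectPoints(p,np.zeros(3),np.zeros(3),np.array(c['camera_matrix']),np.array(c['dist_coeffs']))[0][:,0]
def ray(cam,uv,z):
    c=get_calibration(cam);T=np.array(c['world_from_camera'])
    n=cv2.undistortPoints(np.array(uv,float).reshape(-1,1,2),np.array(c['camera_matrix']),np.array(c['dist_coeffs']))[:,0]
    d=np.c_[n[:,0],-n[:,1],-np.ones(len(n))]@T[:3,:3].T
    o=T[:3,3]; return o+d*((z-o[2])/d[:,2])[:,None]
E
python3 - <<'E'
from h import *
np.set_printoptions(precision=3,suppress=True)
a=read_camera('scene');b=read_camera('side')
cv2.imwrite('pics/a.png',cv2.resize(a,(800,600))[:,:,::-1]);cv2.imwrite('pics/b.png',cv2.resize(b,(800,600))[:,:,::-1])
for cam in('scene','side'):
  print(cam,np.array(get_calibration(cam)['world_from_camera'])[:3,3])
  for n in['tall_center','short_center','rack','fruit_tin','round_pot','spoon','track_mouth','track_mark','track_home']:
    try: 
      for r in search_frame(cam,n): at=np.array(r['at']);print(n,at,round(r['confidence'],2),proj(cam,at)[0]*1.5625)
    except Exception as e: print(n,e)
print(observe())
E
```

```text
scene [0.176 0.507 0.588]
tall_center [ 0.46  -0.162  0.051] 0.81 [523.404 272.737]
tall_center [0.594 0.029 0.015] 0.17 [383.309 318.604]
short_center [0.536 0.231 0.029] 0.72 [315.859 413.627]
short_center [0.442 0.088 0.037] 0.67 [442.406 377.027]
rack [0.594 0.031 0.011] 0.9 [382.303 320.511]
fruit_tin [ 0.424 -0.015  0.055] 0.62 [495.693 330.676]
round_pot [ 0.712 -0.182  0.033] 0.72 [406.519 224.403]
spoon [0.699 0.145 0.007] 0.45 [281.692 333.894]
track_mouth [0.591 0.024 0.01 ] 0.68 [386.688 319.891]
track_mark [0.591 0.026 0.01 ] 0.65 [386.275 320.382]
track_home [0.589 0.033 0.011] 0.65 [384.007 323.114]
side [ 0.574 -0.883  0.488]
tall_center [ 0.569 -0.243  0.062] 0.93 [386.2  381.64]
tall_center [ 0.461 -0.179  0.058] 0.55 [309.742 356.181]
tall_center [ 0.611 -0.02   0.009] 0.18 [413.54  334.406]
short_center [0.547 0.22  0.038] 0.72 [380.568 262.596]
short_center [0.455 0.075 0.041] 0.59 [326.25 289.92]
rack [ 0.615 -0.018  0.005] 0.69 [415.818 335.75 ]
fruit_tin [ 0.418 -0.046  0.057] 0.63 [294.478 312.21 ]
round_pot [ 0.72  -0.219  0.036] 0.7 [497.886 391.222]
spoon [0.707 0.12  0.009] 0.61 [463.609 299.637]
track_mouth [ 0.61  -0.02   0.007] 0.65 [413.256 335.402]
track_mouth [ 0.722 -0.219  0.034] 0.61 [499.183 392.341]
track_mark [ 0.614 -0.021  0.009] 0.68 [415.419 334.983]
track_home [ 0.61  -0.02   0.005] 0.92 [413.329 336.209]
{'time': 1.0, 'qpos': array([-0.146,  0.342,  1.524,  0.   ,  1.275, -0.146]), 'qvel': array([ 0.001,  0.001, -0.001, -0.001, -0.002,  0.   ]), 'joint_efforts': array([ -0.001, -43.114, -24.448,   0.072,   0.048,  -0.   ]), 'tool_pos': array([0.525, 0.   , 0.227]), 'tool_rot': array([ 3.141, -0.   ,  1.571]), 'contact_force': array([ 0.126,  0.25 , -0.079]), 'torque': array([ 0.018,  0.025, -0.011]), 'grip_force': 0.0, 'opening': 0.09193470393194172}
```

View pics/a.png

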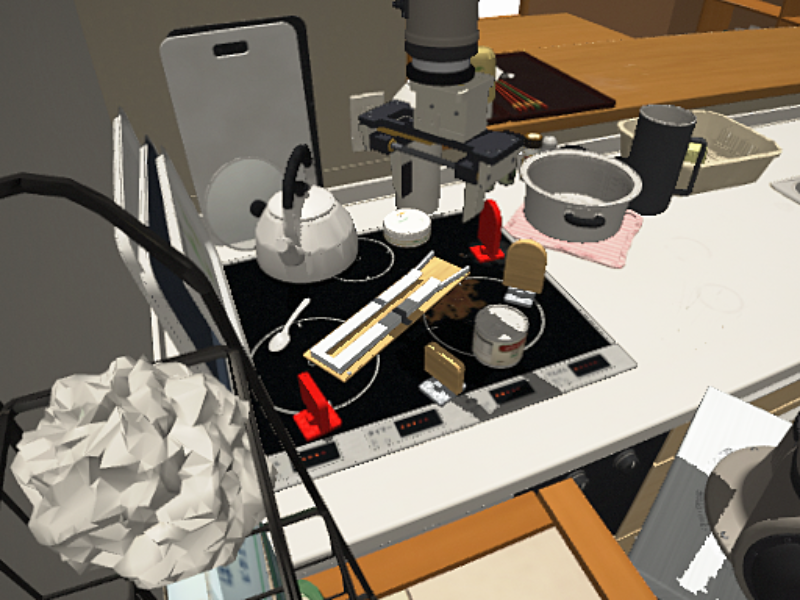

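View pics/b.png

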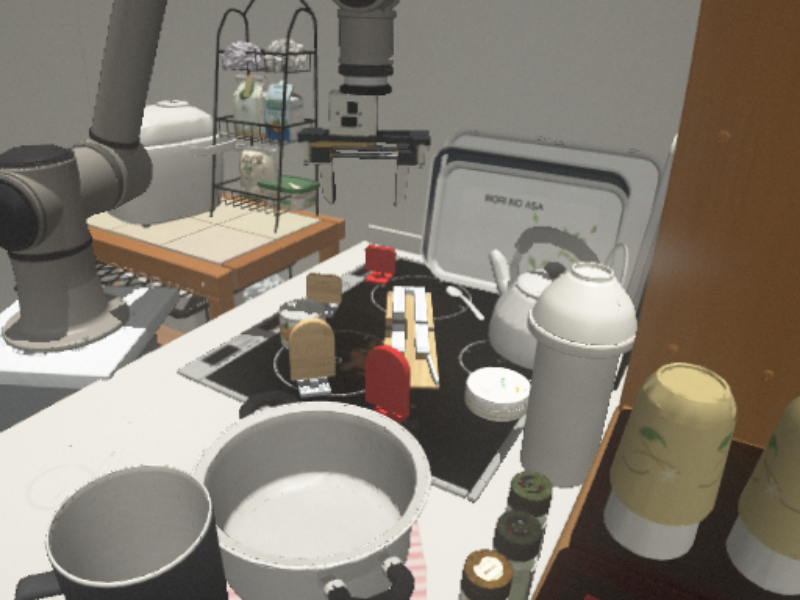

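In the scene picture, the candidates are tall: wood (525,268), red (490,230), and short: wood (445,370), red (315,405). I choose the wooden ones. The rack's mouth is at about (450,265), the mark at about (403,310), and the stop end at about (325,365). Next I'll check with the wrist camera.

```bash
python3 - <<'E'
from h import *
np.set_printoptions(precision=3,suppress=True)
snap('wrist','w1.png',None,1.5625)
print(get_calibration('wrist'))
for n in['tall_center','short_center','rack']:
  for r in search_frame('wrist',n): at=np.array(r['at']);print(n,at,round(r['confidence'],2),proj('wrist',at)[0]*1.5625)
E
```

```text
{'camera_matrix': array([[269.795,   0.   , 259.371],
       [  0.   , 269.795, 189.211],
       [  0.   ,   0.   ,   1.   ]]), 'dist_coeffs': array([-0.063,  0.   ,  0.   ,  0.   ,  0.   ]), 'world_from_camera': array([[ 1.   , -0.   ,  0.   ,  0.526],
       [ 0.   ,  0.968,  0.252,  0.067],
       [-0.   , -0.252,  0.968,  0.385],
       [ 0.   ,  0.   ,  0.   ,  1.   ]])}
tall_center [ 0.463 -0.156  0.034] 0.63 [339.157 429.628]
tall_center [0.603 0.034 0.015] 0.29 [493.909 225.122]
short_center [0.543 0.213 0.009] 0.7 [427.344   1.018]
short_center [0.45  0.076 0.009] 0.68 [317.075 175.471]
short_center [0.703 0.147 0.003] 0.37 [612.223  92.689]
rack [0.601 0.034 0.019] 0.72 [492.399 226.175]
```

View pics/w1.png

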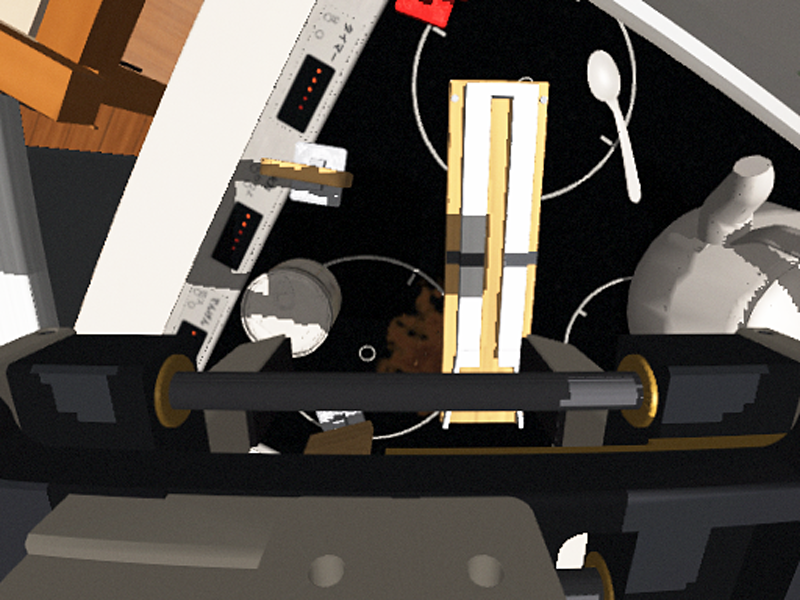

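The wrist picture shows the plate's far corners at (450,80) and (548,82), its near corners at (443,422) and (523,424), and the mark line from (447,258) to (540,260). The wooden short divider is at (295,175), with its panel roughly along world x. The tall divider is mostly hidden, at (340,435).

```bash
python3 - <<'E'
from h import *
np.set_printoptions(precision=4,suppress=True)
s=1.5625
print('plate z6',ray('wrist',np.array([[450,80],[548,82],[443,422],[523,424]])/s,.006))
print('mark lips z19',ray('wrist',np.array([[470,258],[526,259]])/s,.019))
print('slot edges z19',ray('wrist',np.array([[490,100],[508,100],[485,340],[503,340]])/s,.019))
print('short foot z6',ray('wrist',np.array([[298,144],[347,150],[342,206]])/s,.006))
print('short top z70',ray('wrist',np.array([[238,165],[350,180]])/s,.065))
E
```

```text
plate z6 [[ 0.5631  0.1539  0.006 ]
 [ 0.6456  0.1536  0.006 ]
 [ 0.5642 -0.1642  0.006 ]
 [ 0.6462 -0.1672  0.006 ]]
mark lips z19 [[0.5828 0.0059 0.019 ]
 [0.6324 0.0051 0.019 ]]
slot edges z19 [[ 0.5947  0.136   0.019 ]
 [ 0.6094  0.1362  0.019 ]
 [ 0.5997 -0.0707  0.019 ]
 [ 0.6165 -0.0708  0.019 ]]
short foot z6 [[0.4336 0.1029 0.006 ]
 [0.4758 0.0976 0.006 ]
 [0.4699 0.0501 0.006 ]]
short top z70 [[0.4025 0.0831 0.065 ]
 [0.4852 0.0716 0.065 ]]
```

Call:
step_arm(
  commands=[
    {"translation": [-15,0,0],"roll": -0.12},
    {"translation": [-15,0,0],"roll": -0.12},
    {"translation": [-15,0,0],"roll": -0.12},
    {"translation": [-15,0,0],"roll": -0.12},
    {"translation": [-15,0,0],"roll": -0.12},
    {"translation": [-15,0,0],"roll": -0.12},
    {"translation": [0,15,0],"roll": -0.12},
    {"translation": [0,15,0],"roll": -0.12},
    {"translation": [0,15,0],"roll": -0.12},
    {"translation": [0,15,0],"roll": -0.12},
    {"translation": [0,15,0],"roll": -0.12},
    {"translation": [0,15,0],"roll": -0.12},
    {"translation": [0,0,0],"roll": -0.12},
    {"translation": [0,0,0],"roll": 0},
  ],
)

```text
time: 2.37
tool_pos: [0.5973, -0.0082, 0.2266]
tool_rot: [-3.142, -0.0, 3.137]
contact_force: [0.4, 0.2, 0.1]
opening: 0.0918
grip_force: 0.0
```

Call:
step_arm(
  commands=[
    {"translation": [12,-30,0],"roll": 0},
    {"translation": [12,-30,0],"roll": 0},
    {"translation": [12,-30,0],"roll": 0},
    {"translation": [12,-30,0],"roll": 0},
    {"translation": [0,-30,0],"roll": 0},
    {"translation": [0,0,0],"roll": 0},
    {"translation": [0,0,0],"roll": 0},
    {"translation": [0,0,0],"roll": 0},
  ],
)

```text
time: 3.03
tool_pos: [0.5474, -0.1585, 0.2267]
tool_rot: [3.141, -0.0, 3.128]
contact_force: [0.6, 0.2, -0.4]
opening: 0.0918
grip_force: 0.0
```

```bash
python3 - <<'E'
from h import *
np.set_printoptions(precision=3,suppress=True)
snap('wrist','w2.png',None,1.5625)
print(observe()['tool_pos'],observe()['qpos'])
for n in['tall_center']:
  for r in search_frame('wrist',n): at=np.array(r['at']);print(n,at,round(r['confidence'],2),proj('wrist',at)[0]*1.5625)
E
```

```text
[ 0.548 -0.158  0.227] [-0.415  0.425  1.397  0.     1.32  -1.974]
tall_center [ 0.563 -0.228  0.032] 0.98 [323.905 284.715]
tall_center [ 0.463 -0.164  0.016] 0.91 [397.279 164.152]
tall_center [ 0.593 -0.029  0.007] 0.7 [542.534 307.552]
```

View pics/w2.png

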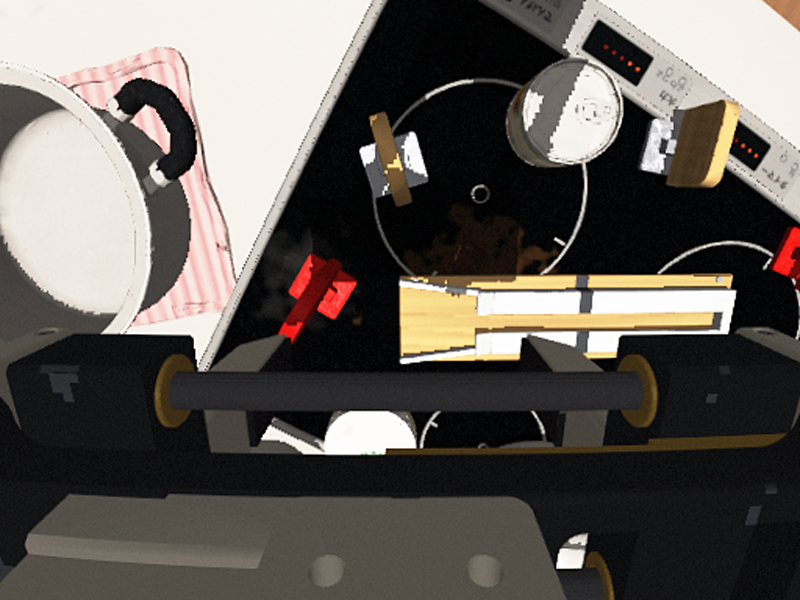

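The wooden tall divider is seen from above: panel from (376,113) to (404,206), foot corners at (360,148), (417,133), (428,180) and (370,196). The red one at (320,300) stays. The rack's mouth is on the left at x=400, the mark at x=585, and the slot at y≈320.

```bash
python3 - <<'E'
from h import *
np.set_printoptions(precision=4,suppress=True)
s=1.5625
f=ray('wrist',np.array([[360,148],[417,133],[428,180],[370,196]])/s,.006)
print('foot',f,f.mean(0),'edge angles from y',np.degrees(np.arctan2(-(f[1]-f[0])[0],(f[1]-f[0])[1])),np.degrees(np.arctan2(-(f[2]-f[3])[0],(f[2]-f[3])[1])))
print('plate z6',ray('wrist',np.array([[400,280],[400,362],[733,275]])/s,.006))
print('mark lips z19',ray('wrist',np.array([[585,295],[585,345]])/s,.019))
print('lips ends/edges',ray('wrist',np.array([[478,313.5],[478,327.5],[690,312],[690,328]])/s,.019))
# verify panel model
c=f.mean(0)[:2]
for a in(0,10,15,20):
  t=np.radians(a);w=np.array([np.cos(t),np.sin(t)])
  # a = rotation of foot about z; width dir
  print(a,proj('wrist',[[*(c+k*w*.032),z] for z in(.017,.08) for k in(-1,1)])*s)
E
```

```text
foot [[ 0.4485 -0.1956  0.006 ]
 [ 0.4368 -0.1467  0.006 ]
 [ 0.4759 -0.1373  0.006 ]
 [ 0.489  -0.1882  0.006 ]] [ 0.4626 -0.167   0.006 ] edge angles from y 13.435002106019203 14.432425940731397
plate z6 [[ 0.5649 -0.1629  0.006 ]
 [ 0.6464 -0.164   0.006 ]
 [ 0.5629  0.1561  0.006 ]]
mark lips z19 [[0.5777 0.0051 0.019 ]
 [0.6262 0.01   0.019 ]]
lips ends/edges [[ 0.594  -0.0922  0.019 ]
 [ 0.6074 -0.0918  0.019 ]
 [ 0.5952  0.1084  0.019 ]
 [ 0.6111  0.1111  0.019 ]]
0 [[392.7238 123.7437]
 [393.9922 202.5716]
 [390.1917 110.497 ]
 [391.8286 205.9695]]
10 [[385.9895 124.4498]
 [400.4784 201.9193]
 [382.0208 111.3618]
 [399.64   205.1843]]
15 [[382.698  125.2632]
 [403.6565 201.1649]
 [378.0289 112.3556]
 [403.4679 204.2768]]
20 [[379.4922 126.3752]
 [406.7606 200.1312]
 [374.1426 113.7134]
 [407.2073 203.0333]]
```

Call:
step_arm(
  commands=[
    {"translation": [21.25,-2.5,0],"roll": 0},
    {"translation": [21.25,-2.5,0],"roll": 0},
    {"translation": [21.25,-2.5,0],"roll": 0},
    {"translation": [21.25,-2.5,0],"roll": 0},
    {"translation": [0,0,0],"roll": -0.12},
    {"translation": [0,0,0],"roll": -0.12},
    {"translation": [0,0,20],"roll": 0},
    {"translation": [0,0,20],"roll": 0},
    {"translation": [0,0,20],"roll": 0},
    {"translation": [0,0,20],"roll": 0},
    {"translation": [0,0,0],"roll": 0},
    {"translation": [0,0,0],"roll": 0},
    {"translation": [0,0,0],"roll": 0},
  ],
)

```text
time: 4.22
tool_pos: [0.4633, -0.1674, 0.1479]
tool_rot: [-3.141, 0.001, -2.912]
contact_force: [-0.2, -0.7, 0.7]
opening: 0.0917
grip_force: 0.0
```

```bash
python3 - <<'E'
from h import *
np.set_printoptions(precision=4,suppress=True)
o=observe();print(o['tool_pos'],o['tool_rot'],o['qpos'])
E
```

```text
[ 0.4633 -0.1674  0.1479] [-3.1405  0.0013 -2.9117] [-0.5026  0.3645  1.7293  0.0001  1.0461 -2.3033]
```

Call:
step_arm(
  commands=[
    {"translation": [0,0,20],"roll": 0},
    {"translation": [0,0,20],"roll": 0},
    {"translation": [0,0,20],"roll": 0},
    {"translation": [0,0,17],"roll": 0},
    {"translation": [0,0,10],"roll": 0},
    {"translation": [0,0,0],"roll": 0},
    {"translation": [0,0,0],"roll": 0},
  ],
)

```text
time: 4.8
tool_pos: [0.4631, -0.1678, 0.0605]
tool_rot: [-3.141, 0.001, -2.912]
contact_force: [0.7, 0.1, -0.1]
opening: 0.0918
grip_force: 0.0
```

Call:
step_arm(
  commands=[
    {"translation": [0,0,0],"roll": 0},
    {"translation": [0,0,0],"roll": 0},
    {"translation": [0,0,0],"roll": 0},
    {"translation": [0,0,0],"roll": 0},
    {"translation": [0,0,0],"roll": 0},
    {"translation": [0,0,0],"roll": 0},
    {"translation": [0,0,0],"roll": 0},
    {"translation": [0,0,0],"roll": 0},
    {"translation": [0,0,0],"roll": 0},
    {"translation": [0,0,0],"roll": 0},
  ],
  fingers=0,
  grip_force=25,
)

```text
time: 5.63
tool_pos: [0.4625, -0.1676, 0.0597]
tool_rot: [3.142, 0.0, -2.912]
contact_force: [-0.6, -0.5, -0.6]
opening: 0.0297
grip_force: 0.0
```

Call:
step_arm(
  commands=[
    {"translation": [0,0,0],"roll": 0},
    {"translation": [0,0,0],"roll": 0},
    {"translation": [0,0,0],"roll": 0},
    {"translation": [0,0,0],"roll": 0},
    {"translation": [0,0,0],"roll": 0},
    {"translation": [0,0,0],"roll": 0},
  ],
)

```text
time: 6.13
tool_pos: [0.4624, -0.1676, 0.0597]
tool_rot: [3.142, 0.0, -2.912]
contact_force: [0.3, -0.2, -0.3]
opening: 0.0118
grip_force: 25.0
```

Call:
step_arm(
  commands=[
    {"translation": [0,0,-15],"roll": 0},
    {"translation": [0,0,-15],"roll": 0},
    {"translation": [0,0,-15],"roll": 0},
    {"translation": [0,0,0],"roll": 0.115},
    {"translation": [0,0,0],"roll": 0.115},
    {"translation": [-20,5,0],"roll": 0},
    {"translation": [-20,5,0],"roll": 0},
    {"translation": [-20,5,0],"roll": 0},
    {"translation": [-20,5,0],"roll": 0},
    {"translation": [-20,5,0],"roll": 0},
    {"translation": [-20,5,0],"roll": 0},
    {"translation": [-21.5,1,0],"roll": 0},
    {"translation": [0,0,0],"roll": 0},
    {"translation": [0,0,0],"roll": 0},
    {"translation": [0,0,0],"roll": 0},
  ],
)

```text
time: 7.38
tool_pos: [0.603, -0.1366, 0.104]
tool_rot: [3.141, -0.002, 3.141]
contact_force: [0.1, 0.5, -1.7]
opening: 0.0119
grip_force: 25.0
```

```bash
python3 - <<'E'
from h import *
np.set_printoptions(precision=4,suppress=True)
o=observe();print(o['tool_pos'],o['tool_rot'],o['contact_force'])
a=read_camera('side');b=read_camera('scene');w=read_camera('wrist')
f=lambda im,x,y,w_,h_,W,H: cv2.resize(im[y:y+h_,x:x+w_],(W,H),interpolation=cv2.INTER_CUBIC)
cv2.imwrite('pics/c.png',np.vstack([np.hstack([f(a,190,160,133,100,400,300),f(b,220,120,133,100,400,300)]),np.hstack([f(w,180,130,266,200,400,300),f(a,0,0,512,384,400,300)])])[:,:,::-1])
E
```

```text
[ 0.603  -0.1366  0.104 ] [ 3.1411 -0.002   3.141 ] [ 0.1189  0.5178 -1.6536]
```

View pics/c.png

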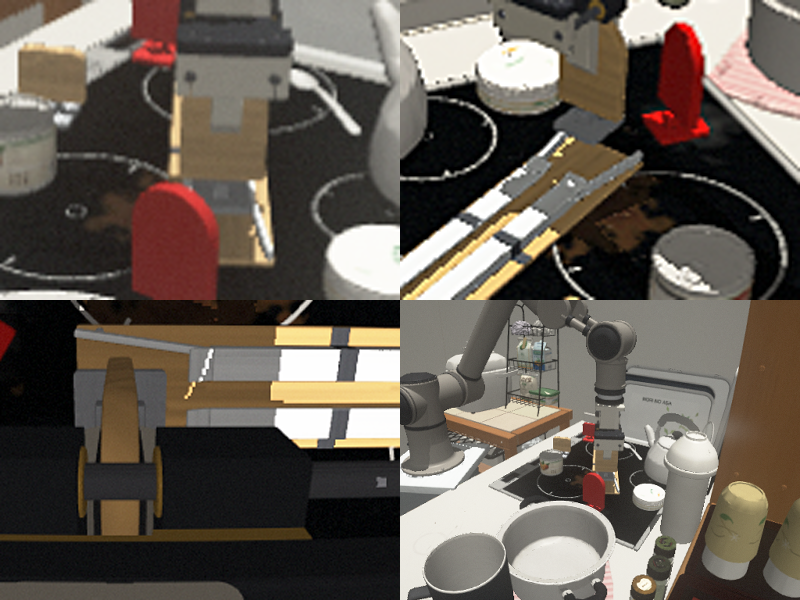

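The divider is held upright over the mouth, with its foot lined up with the track in all the views. I'll lower it.

Call:
step_arm(
  commands=[
    {"translation": [-1,0,12],"roll": 0},
    {"translation": [0,0,12],"roll": 0},
    {"translation": [0,0,9],"roll": 0},
    {"translation": [0,0,3],"roll": 0},
    {"translation": [0,0,1],"roll": 0},
    {"translation": [0,0,0],"roll": 0},
    {"translation": [0,0,0],"roll": 0},
    {"translation": [0,0,0],"roll": 0},
  ],
)

```text
time: 8.2
tool_pos: [0.6054, -0.1369, 0.0684]
tool_rot: [-3.141, 0.001, 3.141]
contact_force: [-0.4, 0.0, -2.3]
opening: 0.0117
grip_force: 25.0
```

Call:
step_arm(
  commands=[
    {"translation": [0,4,0],"roll": 0},
    {"translation": [0,4,0],"roll": 0},
    {"translation": [0,4,0],"roll": 0},
    {"translation": [0,4,0],"roll": 0},
    {"translation": [0,4,0],"roll": 0},
    {"translation": [0,4,0],"roll": 0},
    {"translation": [0,0,0],"roll": 0},
    {"translation": [0,0,0],"roll": 0},
  ],
)

```text
time: 8.87
tool_pos: [0.605, -0.1124, 0.0678]
tool_rot: [-3.142, 0.0, 3.141]
contact_force: [-0.4, 0.4, -2.5]
opening: 0.0123
grip_force: 25.0
```

Call:
step_arm(
  commands=[
    {"translation": [0,2,1],"roll": 0},
    {"translation": [0,3,0],"roll": 0},
    {"translation": [0,3,0],"roll": 0},
    {"translation": [0,3,0],"roll": 0},
    {"translation": [0,3,0],"roll": 0},
    {"translation": [0,3,0],"roll": 0},
    {"translation": [0,3,0],"roll": 0},
    {"translation": [0,0,0],"roll": 0},
  ],
)

```text
time: 9.53
tool_pos: [0.6048, -0.092, 0.0667]
tool_rot: [3.141, -0.0, 3.141]
contact_force: [-1.6, 1.1, -2.4]
opening: 0.012
grip_force: 25.0
```

```bash
python3 - <<'E'
from h import *
np.set_printoptions(precision=4,suppress=True)
for i in range(2):
  o=observe();print(o['tool_pos'],o['tool_rot'],o['contact_force'],o['torque'])
w=read_camera('wrist');cv2.imwrite('pics/d.png',cv2.resize(w[130:300,180:480],None,fx=2.6,fy=2.6,interpolation=cv2.INTER_CUBIC)[:,:,::-1])
E
```

```text
[ 0.6048 -0.092   0.0667] [ 3.1412 -0.0005  3.1413] [-1.6088  1.1398 -2.4371] [0.2833 0.2422 0.0584]
[ 0.6048 -0.092   0.0667] [ 3.1412 -0.0005  3.1413] [-1.6088  1.1398 -2.4371] [0.2833 0.2422 0.0584]
```

View pics/d.png

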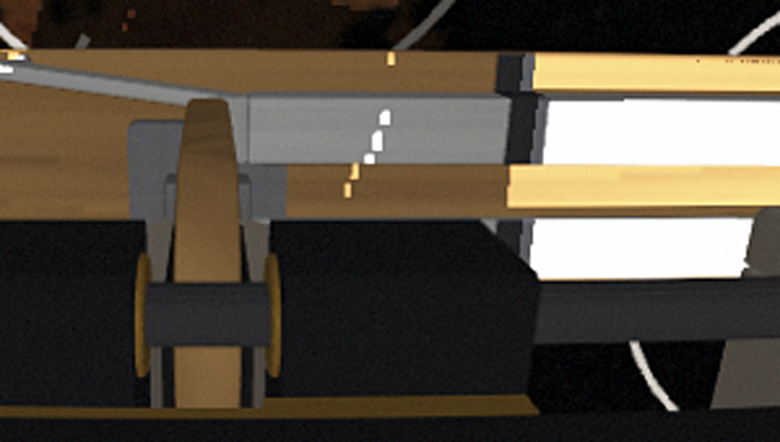

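The foot is under the lip (lip edge at x≈245, foot reaching to about 285) with only small forces. I'll slide on.

Call:
step_arm(
  commands=[
    {"translation": [0.5,4,0],"roll": 0},
    {"translation": [0,5,0],"roll": 0},
    {"translation": [0,6,0],"roll": 0},
    {"translation": [0,6,0],"roll": 0},
    {"translation": [0,6,0],"roll": 0},
    {"translation": [0,6,0],"roll": 0},
    {"translation": [0,6,0],"roll": 0},
    {"translation": [0,6,0],"roll": 0},
    {"translation": [0,0,0],"roll": 0},
  ],
)

```text
time: 10.33
tool_pos: [0.6046, -0.0463, 0.0668]
tool_rot: [3.141, 0.0, -3.141]
contact_force: [0.6, -0.3, -3.0]
opening: 0.0119
grip_force: 25.0
```

Call:
step_arm(
  commands=[
    {"translation": [0,8,0],"roll": 0},
    {"translation": [0,10,0],"roll": 0},
    {"translation": [0,10,0],"roll": 0},
    {"translation": [0,10,0],"roll": 0},
    {"translation": [0,10,0],"roll": 0},
    {"translation": [0,10,0],"roll": 0},
    {"translation": [0,10,0],"roll": 0},
    {"translation": [0,10,0],"roll": 0},
    {"translation": [0,10,0],"roll": 0},
    {"translation": [0,10,0],"roll": 0},
    {"translation": [0,10,0],"roll": 0},
    {"translation": [0,10,0],"roll": 0},
    {"translation": [0,10,0],"roll": 0},
    {"translation": [0,10,0],"roll": 0},
    {"translation": [0,8,0],"roll": 0},
    {"translation": [0,0,0],"roll": 0},
    {"translation": [0,0,0],"roll": 0},
  ],
)

```text
time: 11.75
tool_pos: [0.6046, 0.0987, 0.0667]
tool_rot: [-3.141, 0.0, -3.141]
contact_force: [0.0, -0.6, -1.6]
opening: 0.0117
grip_force: 25.0
```

Call:
step_arm(
  commands=[
    {"translation": [0,2,0],"roll": 0},
    {"translation": [0,2,0],"roll": 0},
    {"translation": [0,2,0],"roll": 0},
    {"translation": [0,2,0],"roll": 0},
    {"translation": [0,0,0],"roll": 0},
  ],
)

```text
time: 12.17
tool_pos: [0.6047, 0.1065, 0.0668]
tool_rot: [3.141, 0.0, 3.141]
contact_force: [0.2, -0.6, -2.3]
opening: 0.0121
grip_force: 25.0
```

Call:
step_arm(
  commands=[
    {"translation": [0,2,0.8],"roll": 0},
    {"translation": [0,2,0],"roll": 0},
    {"translation": [0,1,0],"roll": 0},
    {"translation": [0,1,0],"roll": 0},
    {"translation": [0,0,0],"roll": 0},
  ],
)

```text
time: 12.58
tool_pos: [0.6047, 0.1125, 0.066]
tool_rot: [3.142, 0.0, 3.141]
contact_force: [0.1, 0.6, -2.6]
opening: 0.0121
grip_force: 25.0
```

Call:
step_arm(
  commands=[
    {"translation": [0,1,0],"roll": 0},
    {"translation": [0,1,0],"roll": 0},
    {"translation": [0,0,0],"roll": 0},
  ],
)

```text
time: 12.83
tool_pos: [0.6047, 0.1144, 0.066]
tool_rot: [3.142, 0.0, 3.141]
contact_force: [-0.2, -0.1, -2.8]
opening: 0.0117
grip_force: 25.0
```

Call:
step_arm(
  commands=[
    {"translation": [0,1,0],"roll": 0},
    {"translation": [0,0,0],"roll": 0},
  ],
)

```text
time: 13.0
tool_pos: [0.6047, 0.1151, 0.066]
tool_rot: [-3.141, 0.0, 3.141]
contact_force: [-0.5, -1.0, -1.7]
opening: 0.0119
grip_force: 25.0
```

Call:
step_arm(
  commands=[
    {"translation": [0,1,0],"roll": 0},
    {"translation": [0,0,0],"roll": 0},
  ],
)

```text
time: 13.17
tool_pos: [0.6047, 0.1153, 0.066]
tool_rot: [-3.14, 0.0, 3.141]
contact_force: [-1.0, -5.5, -1.2]
opening: 0.0114
grip_force: 25.0
```

Call:
step_arm(
  commands=[
    {"translation": [0,1,0],"roll": 0},
    {"translation": [0,0,0],"roll": 0},
  ],
)

```text
time: 13.33
tool_pos: [0.6047, 0.1155, 0.066]
tool_rot: [-3.139, -0.0, 3.141]
contact_force: [-0.3, -7.5, 0.6]
opening: 0.0119
grip_force: 25.0
```

Call:
step_arm(
  commands=[
    {"translation": [0,0.5,0],"roll": 0},
    {"translation": [0,0,0],"roll": 0},
  ],
)

```text
time: 13.5
tool_pos: [0.6047, 0.1156, 0.0661]
tool_rot: [-3.138, -0.0, 3.141]
contact_force: [-0.5, -10.2, 0.2]
opening: 0.0118
grip_force: 25.0
```

The stop is reached: y=0.1155 with a rising force, which puts the mark at y≈0.0053. I'll release, lift and check it.

Call:
step_arm(
  commands=[
    {"translation": [0,0,0.4],"roll": 0},
    {"translation": [0,0,0],"roll": 0},
    {"translation": [0,0,0],"roll": 0},
    {"translation": [0,0,0],"roll": 0},
    {"translation": [0,0,0],"roll": 0},
    {"translation": [0,0,0],"roll": 0},
  ],
  fingers=0.45,
)

```text
time: 14.0
tool_pos: [0.6047, 0.1181, 0.0656]
tool_rot: [3.141, 0.0, 3.141]
contact_force: [0.4, 0.7, 0.1]
opening: 0.0407
grip_force: 0.0
```

Call:
step_arm(
  commands=[
    {"translation": [0,0,-15],"roll": 0},
    {"translation": [0,0,-20],"roll": 0},
    {"translation": [0,0,-20],"roll": 0},
    {"translation": [0,0,-20],"roll": 0},
    {"translation": [0,0,-20],"roll": 0},
    {"translation": [0,0,-20],"roll": 0},
    {"translation": [0,0,-20],"roll": 0},
    {"translation": [-2,-20,0],"roll": 0},
    {"translation": [-2,-20,0],"roll": 0},
    {"translation": [0,0,0],"roll": 0},
    {"translation": [0,0,0],"roll": 0},
  ],
  fingers=1,
)

```text
time: 14.92
tool_pos: [0.6087, 0.0772, 0.2006]
tool_rot: [3.141, 0.0, 3.139]
contact_force: [0.1, 0.1, 0.0]
opening: 0.0916
grip_force: 0.0
```

```bash
python3 - <<'E'
from h import *
np.set_printoptions(precision=4,suppress=True)
o=observe();print(o['tool_pos'],o['tool_rot'],o['contact_force'])
snap('wrist','e.png',None,1.5625)
E
```

```text
[0.6087 0.0772 0.2006] [3.1413 0.0001 3.1392] [0.1259 0.0725 0.0422]
```

View pics/e.png

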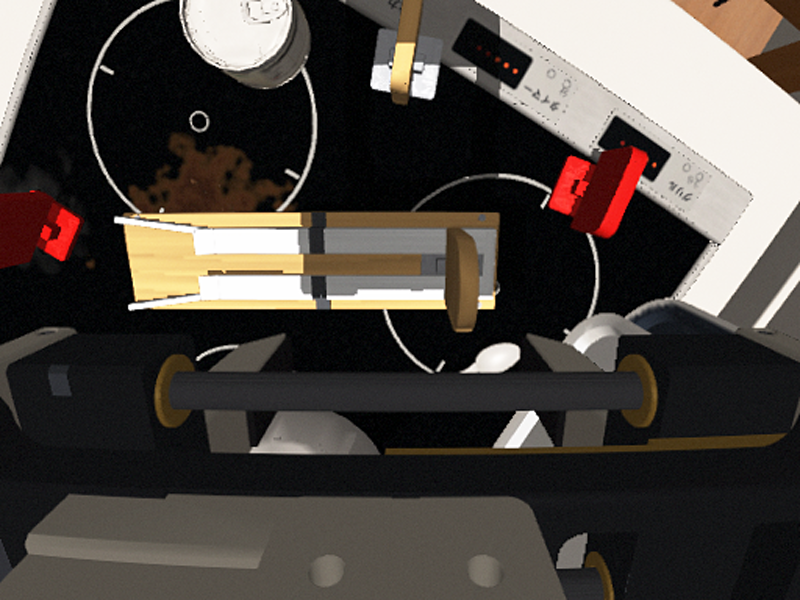

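The tall divider stands upright at the stop (460,275). The short wooden divider's foot corners are (377,28), (443,38), (437,98) and (370,88), and the mark line runs from (317,240) to (321,290).

```bash
python3 - <<'E'
from h import *
np.set_printoptions(precision=4,suppress=True)
s=1.5625
f=ray('wrist',np.array([[377,28],[443,38],[437,98],[370,88]])/s,.006)
print('foot',f,f.mean(0)); d=(f[1]-f[0]+f[2]-f[3]); print(np.degrees(np.arctan2(-d[0],d[1])), np.linalg.norm(f[2]-f[3]),np.linalg.norm(f[2]-f[1]))
print('mark',ray('wrist',np.array([[317,240],[321,290]])/s,.019))
c=f.mean(0)[:2]
for a in(-5,-8,-11):
  t=np.radians(a);w=np.array([np.cos(t),np.sin(t)]);print(a,proj('wrist',[[*(c+k*w*.032),z] for z in(.017,.068) for k in(-1,1)])*s)
print('tall foot expected',proj('wrist',[[.604+sx*.022,y,.012] for y in(.0905,.1405) for sx in(-1,1)])*s)
E
```

```text
foot [[0.4237 0.0564 0.006 ]
 [0.4308 0.1066 0.006 ]
 [0.4743 0.1026 0.006 ]
 [0.4669 0.0504 0.006 ]] [0.4489 0.079  0.006 ]
-8.071945776206489 0.052712170739466886 0.04375974541923169
mark [[0.5838 0.0063 0.019 ]
 [0.6254 0.0075 0.019 ]]
-5 [[410.6486  12.8735]
 [403.2016 104.0325]
 [411.8057 -19.3078]
 [402.9649  89.0965]]
-8 [[412.9224  13.1531]
 [401.005  103.7716]
 [414.5062 -18.9739]
 [400.3666  88.7869]]
-11 [[415.1787  13.5607]
 [398.8236 103.3905]
 [417.1858 -18.4872]
 [397.7862  88.3346]]
tall foot expected [[420.9112 236.4227]
 [420.5026 288.4893]
 [481.6319 236.4589]
 [479.4146 288.4121]]
```

Call:
step_arm(
  commands=[
    {"translation": [20,0,0],"roll": 0},
    {"translation": [20,0,0],"roll": 0},
    {"translation": [20,0,0],"roll": 0},
    {"translation": [20,0,0],"roll": 0},
    {"translation": [20,0,0],"roll": 0},
    {"translation": [20,0,0],"roll": 0},
    {"translation": [20,1,0],"roll": 0},
    {"translation": [18.5,0,0],"roll": 0},
    {"translation": [0,0,0],"roll": 0.065},
    {"translation": [0,0,20],"roll": 0.065},
    {"translation": [0,0,20],"roll": 0},
    {"translation": [0,0,20],"roll": 0},
    {"translation": [0,0,20],"roll": 0},
    {"translation": [0,0,0],"roll": 0},
    {"translation": [0,0,0],"roll": 0},
    {"translation": [0,0,0],"roll": 0},
  ],
  fingers=0.55,
)

```text
time: 16.3
tool_pos: [0.4507, 0.0793, 0.1214]
tool_rot: [3.141, 0.001, 3.011]
contact_force: [0.7, -0.2, 0.1]
opening: 0.0506
grip_force: 0.0
```

```bash
python3 - <<'E'
from h import *
np.set_printoptions(precision=4,suppress=True)
o=observe();print(o['tool_pos'],o['tool_rot'],o['opening'])
snap('wrist','f.png',None,1.5625)
E
```

```text
[0.4507 0.0793 0.1214] [3.1413 0.0013 3.0114] 0.05062921637987008
```

View pics/f.png

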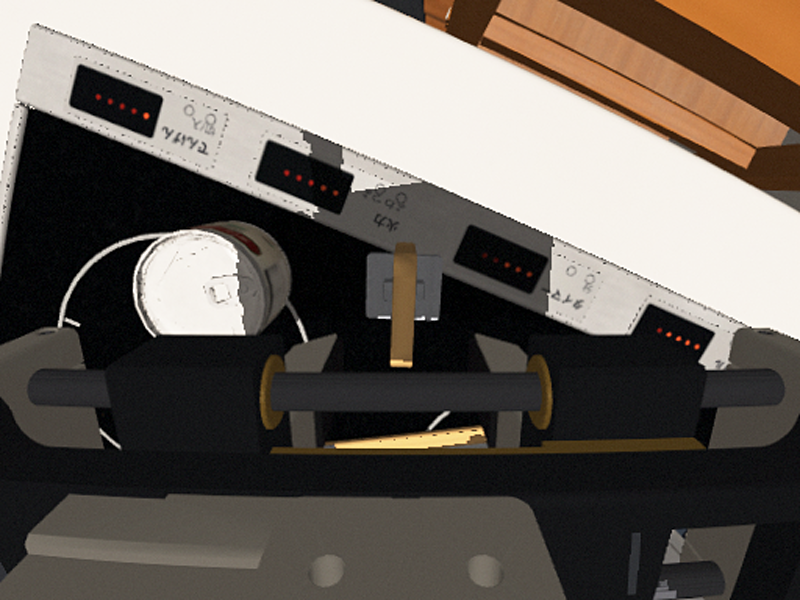

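The short panel (403,305) sits midway between the fingers and parallel to the pads, and the left finger clears the tin.

Call:
step_arm(
  commands=[
    {"translation": [0,0,20],"roll": 0},
    {"translation": [0,0,20],"roll": 0},
    {"translation": [0,0,20],"roll": 0},
    {"translation": [0,0,15],"roll": 0},
    {"translation": [0,0,10],"roll": 0},
    {"translation": [0,0,4],"roll": 0},
    {"translation": [0,0,0],"roll": 0},
    {"translation": [0,0,0],"roll": 0},
  ],
)

```text
time: 17.02
tool_pos: [0.4509, 0.0789, 0.0324]
tool_rot: [3.141, 0.002, 3.011]
contact_force: [-0.6, 0.4, -0.1]
opening: 0.0508
grip_force: 0.0
```

Call:
step_arm(
  commands=[
    {"translation": [0,0,0],"roll": 0},
    {"translation": [0,0,0],"roll": 0},
    {"translation": [0,0,0],"roll": 0},
    {"translation": [0,0,0],"roll": 0},
    {"translation": [0,0,0],"roll": 0},
    {"translation": [0,0,0],"roll": 0},
    {"translation": [0,0,0],"roll": 0},
    {"translation": [0,0,0],"roll": 0},
    {"translation": [0,0,0],"roll": 0},
    {"translation": [0,0,0],"roll": 0},
  ],
  fingers=0,
  grip_force=25,
)

```text
time: 17.85
tool_pos: [0.4502, 0.0788, 0.0316]
tool_rot: [-3.142, 0.0, 3.011]
contact_force: [0.1, -1.1, 2.3]
opening: 0.0119
grip_force: 25.0
```

Call:
step_arm(
  commands=[
    {"translation": [0,0,-15],"roll": 0},
    {"translation": [0,0,-20],"roll": 0},
    {"translation": [0,0,-20],"roll": 0},
    {"translation": [0,0,-20],"roll": 0},
    {"translation": [0,0,-15],"roll": 0},
    {"translation": [0,0,0],"roll": -0.065},
    {"translation": [0,0,0],"roll": -0.065},
    {"translation": [-15.4,-21.6,0],"roll": 0},
    {"translation": [-15.4,-21.6,0],"roll": 0},
    {"translation": [-15.4,-21.6,0],"roll": 0},
    {"translation": [-15.4,-21.6,0],"roll": 0},
    {"translation": [-15.4,-21.6,0],"roll": 0},
    {"translation": [-15.4,-21.6,0],"roll": 0},
    {"translation": [-15.4,-21.6,0],"roll": 0},
    {"translation": [-15.4,-21.6,0],"roll": 0},
    {"translation": [-15.4,-21.6,0],"roll": 0},
    {"translation": [-15.4,-21.6,0],"roll": 0},
    {"translation": [0,0,0],"roll": 0},
    {"translation": [0,0,0],"roll": 0},
    {"translation": [0,0,0],"roll": 0},
  ],
)

```text
time: 19.52
tool_pos: [0.6031, -0.1366, 0.1207]
tool_rot: [3.14, -0.002, 3.141]
contact_force: [0.3, 0.8, -2.0]
opening: 0.0116
grip_force: 25.0
```

```bash
python3 - <<'E'
from h import *
np.set_printoptions(precision=4,suppress=True)
s=1.5625
c=get_calibration('wrist');o=observe()
T=np.array(c['world_from_camera']).copy(); T[:3,3]+=np.array([.548,-.158,.2267])-o['tool_pos']
def ray2(uv,z):
    n=cv2.undistortPoints(np.array(uv,float).reshape(-1,1,2)/s,np.array(c['camera_matrix']),np.array(c['dist_coeffs']))[:,0]
    d=np.c_[n[:,0],-n[:,1],-np.ones(len(n))]@T[:3,:3].T;q=T[:3,3];return q+d*((z-q[2])/d[:,2])[:,None]
print('check tall foot',ray2([[360,148],[428,180]],.006).mean(0))
f=ray2([[290,285],[315,255],[357,285],[325,320]],.006);print(f,f.mean(0))
print(search_frame('side','tall_center'))
E
```

```text
check tall foot [ 0.4622 -0.1676  0.006 ]
[[ 0.5694 -0.265   0.006 ]
 [ 0.5415 -0.2402  0.006 ]
 [ 0.5695 -0.2027  0.006 ]
 [ 0.6034 -0.234   0.006 ]] [ 0.571  -0.2355  0.006 ]
[{'at': [0.6046, -0.1456, 0.0895], 'confidence': 0.61}, {'at': [0.5677, -0.2435, 0.0656], 'confidence': 0.58}]
```

Call:
step_arm(
  commands=[
    {"translation": [-1,8,15],"roll": 0},
    {"translation": [0,9.5,20],"roll": 0},
    {"translation": [0,0,20],"roll": 0},
    {"translation": [0,0,10],"roll": 0},
    {"translation": [0,0,0],"roll": 0},
    {"translation": [0,0,0],"roll": 0},
    {"translation": [0,0,0],"roll": 0},
  ],
)

```text
time: 20.15
tool_pos: [0.6054, -0.1198, 0.0575]
tool_rot: [-3.141, 0.001, 3.141]
contact_force: [-1.0, -0.4, -0.8]
opening: 0.0119
grip_force: 25.0
```

Call:
step_arm(
  commands=[
    {"translation": [0.5,0,5],"roll": 0},
    {"translation": [0,0,5],"roll": 0},
    {"translation": [0,0,4],"roll": 0},
    {"translation": [0,0,3],"roll": 0},
    {"translation": [0,0,0],"roll": 0},
    {"translation": [0,0,0],"roll": 0},
  ],
)

```text
time: 20.65
tool_pos: [0.6043, -0.1196, 0.0391]
tool_rot: [3.141, -0.001, 3.141]
contact_force: [0.8, -0.1, -1.7]
opening: 0.0118
grip_force: 25.0
```

Call:
step_arm(
  commands=[
    {"translation": [0,1,1],"roll": 0},
    {"translation": [0,2,0.5],"roll": 0},
    {"translation": [0,3,0],"roll": 0},
    {"translation": [0,0,0],"roll": 0},
  ],
)

```text
time: 20.98
tool_pos: [0.6045, -0.113, 0.0381]
tool_rot: [3.141, 0.0, 3.141]
contact_force: [0.6, 0.2, -2.5]
opening: 0.0117
grip_force: 25.0
```

Underside about 6.5 mm up, forces negligible. I'll slide in.

Call:
step_arm(
  commands=[
    {"translation": [0,3,0],"roll": 0},
    {"translation": [0,3,0],"roll": 0},
    {"translation": [0,3,0],"roll": 0},
    {"translation": [0,3,0],"roll": 0},
    {"translation": [0,3,0],"roll": 0},
    {"translation": [0,3,0],"roll": 0},
    {"translation": [0,3,0],"roll": 0},
    {"translation": [0,0,0],"roll": 0},
  ],
)

```text
time: 21.65
tool_pos: [0.6045, -0.092, 0.038]
tool_rot: [3.141, -0.0, 3.141]
contact_force: [0.7, 0.0, -1.1]
opening: 0.0116
grip_force: 25.0
```

Call:
step_arm(
  commands=[
    {"translation": [0,3,0],"roll": 0},
    {"translation": [0,4,0],"roll": 0},
    {"translation": [0,5,0],"roll": 0},
    {"translation": [0,6,0],"roll": 0},
    {"translation": [0,6,0],"roll": 0},
    {"translation": [0,6,0],"roll": 0},
    {"translation": [0,0,0],"roll": 0},
  ],
)

```text
time: 22.23
tool_pos: [0.6045, -0.0612, 0.038]
tool_rot: [3.141, -0.0, -3.141]
contact_force: [-1.1, 0.7, -1.7]
opening: 0.0123
grip_force: 25.0
```

Call:
step_arm(
  commands=[
    {"translation": [0,6,0],"roll": 0},
    {"translation": [0,8,0],"roll": 0},
    {"translation": [0,8,0],"roll": 0},
    {"translation": [0,8,0],"roll": 0},
    {"translation": [0,8,0],"roll": 0},
    {"translation": [0,8,0],"roll": 0},
    {"translation": [0,8,0],"roll": 0},
    {"translation": [0,6,0],"roll": 0},
    {"translation": [0,4,0],"roll": 0},
    {"translation": [0,2,0],"roll": 0},
    {"translation": [0,0,0.3],"roll": 0},
    {"translation": [0,0,0],"roll": 0},
    {"translation": [0,0,0],"roll": 0},
  ],
)

```text
time: 23.32
tool_pos: [0.6046, 0.0029, 0.0377]
tool_rot: [-3.141, 0.0, 3.14]
contact_force: [0.9, -0.1, -1.7]
opening: 0.0123
grip_force: 25.0
```

```bash
python3 - <<'E'
from h import *
np.set_printoptions(precision=4,suppress=True)
o=observe();print(o['tool_pos'],o['tool_rot'],o['contact_force'])
a=read_camera('side');b=read_camera('scene');w=read_camera('wrist')
f=lambda im,x,y,w_,h_,W,H: cv2.resize(im[y:y+h_,x:x+w_],(W,H),interpolation=cv2.INTER_CUBIC)
cv2.imwrite('pics/g.png',np.vstack([np.hstack([f(a,190,160,133,100,400,300),f(b,180,140,133,100,400,300)]),np.hstack([f(w,150,130,200,150,400,300),f(w,0,0,512,384,400,300)])])[:,:,::-1])
E
```

```text
[0.6046 0.0029 0.0377] [-3.1414  0.      3.1404] [ 0.9003 -0.1295 -1.7379]
```

View pics/g.png

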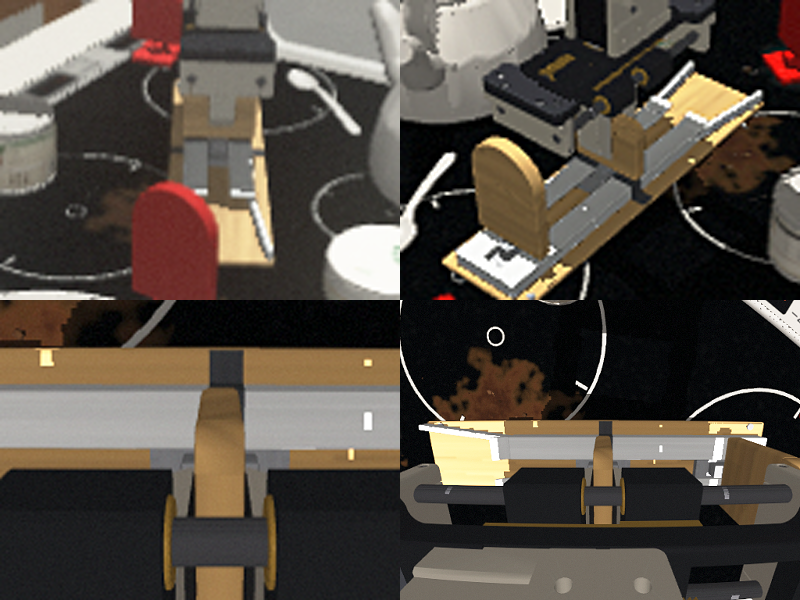

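In the wrist view the mark is centred at x≈227 and the foot and panel at ≈220, about 2.6 mm short, which agrees with home minus 110 mm. I'll nudge it and re-measure.

Call:
step_arm(
  commands=[
    {"translation": [0,1.3,0],"roll": 0},
    {"translation": [0,1.3,0],"roll": 0},
    {"translation": [0,0,0],"roll": 0},
    {"translation": [0,0,0],"roll": 0},
    {"translation": [0,0,0],"roll": 0},
  ],
)

```text
time: 23.88
tool_pos: [0.6046, 0.0059, 0.0378]
tool_rot: [-3.142, 0.0, 3.141]
contact_force: [0.2, -0.0, -1.0]
opening: 0.0121
grip_force: 25.0
```

Call:
step_arm(
  commands=[
    {"translation": [0,0,0.3],"roll": 0},
    {"translation": [0,0,0],"roll": 0},
    {"translation": [0,0,0],"roll": 0},
    {"translation": [0,0,0],"roll": 0},
    {"translation": [0,0,0],"roll": 0},
    {"translation": [0,0,0],"roll": 0},
  ],
  fingers=0.38,
)

```text
time: 24.38
tool_pos: [0.6047, 0.0058, 0.0375]
tool_rot: [-3.142, 0.0, 3.141]
contact_force: [0.0, 0.5, -0.1]
opening: 0.0347
grip_force: 0.0
```

Call:
step_arm(
  commands=[
    {"translation": [0,0,-10],"roll": 0},
    {"translation": [0,0,-20],"roll": 0},
    {"translation": [0,0,-20],"roll": 0},
    {"translation": [0,0,-20],"roll": 0},
    {"translation": [0,0,-20],"roll": 0},
    {"translation": [0,0,-20],"roll": 0},
    {"translation": [0,0,-20],"roll": 0},
    {"translation": [-7,0,-20],"roll": 0},
    {"translation": [-10,0,-20],"roll": 0},
    {"translation": [-10,0,0],"roll": 0},
    {"translation": [0,0,0],"roll": 0},
    {"translation": [0,0,0],"roll": 0},
    {"translation": [0,0,0],"roll": 0},
  ],
)

```text
time: 25.47
tool_pos: [0.6306, 0.0059, 0.2068]
tool_rot: [3.141, -0.002, 3.141]
contact_force: [-0.6, -0.1, -0.1]
opening: 0.0348
grip_force: 0.0
```

```bash
python3 - <<'E'
from h import *
np.set_printoptions(precision=4,suppress=True)
o=observe();print(o['tool_pos'],o['tool_rot'])
w=read_camera('wrist')
x0,y0,k=130,90,3
cv2.imwrite('pics/i.png',cv2.resize(w[y0:y0+150,x0:x0+260],None,fx=k,fy=k,interpolation=cv2.INTER_CUBIC)[:,:,::-1])
# expected
for n,y,h in(('short',.0055,.076),('tall',.1155,.1)):
  P=[[.604+sx*.022,y+sy*.025,.012] for sx in(-1,) for sy in(-1,1)]+[[.604+sx*.028,y,h] for sx in(-1,1)]
  print(n,(proj('wrist',P)-[x0,y0])*k)
print('mark on lips/plate',(proj('wrist',[[.567,.0055,.006],[.588,.0055,.019],[.62,.0055,.019]])-[x0,y0])*k)
E
```

```text
[0.6306 0.0059 0.2068] [ 3.1414 -0.002   3.1408]
short [[329.6545 131.7413]
 [446.148  131.6847]
 [388.119  123.7067]
 [388.1795 279.2092]]
tall [[585.1926 132.1964]
 [699.3577 133.1057]
 [726.0537 128.6225]
 [710.076  295.2288]]
mark on lips/plate [[387.8741  95.7644]
 [387.9331 146.9233]
 [387.9665 221.9237]]
```

View pics/i.png

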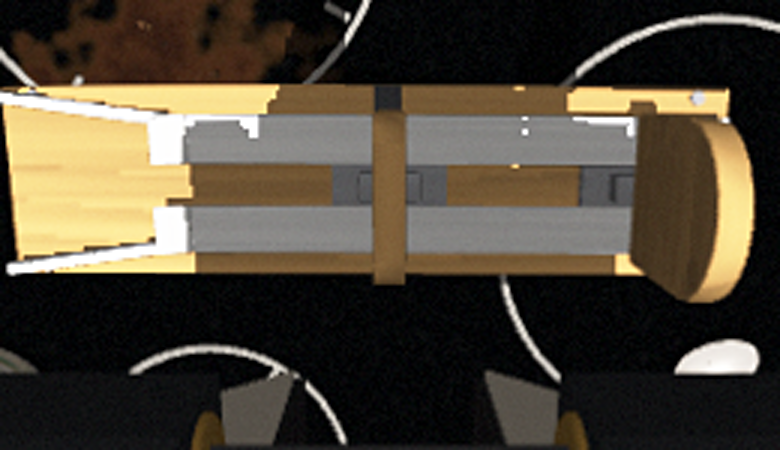

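Short divider: panel centred at x≈389.5 on the mark at 388, under 0.5 mm off, and upright. The tall divider's foot front, at x≈580, reads slightly short of the expected 585. I'll check that numerically.

```bash
python3 - <<'E'
from h import *
np.set_printoptions(precision=4,suppress=True)
w=cv2.cvtColor(read_camera('wrist'),cv2.COLOR_RGB2HSV)
r=w[148:153].mean(0)
print('sat',[(i,int(r[i,1]),int(r[i,2])) for i in list(range(235,248))+list(range(274,284))+list(range(317,344))])
e=cv2.cvtColor(cv2.resize(cv2.imread('pics/e.png'),(512,384),interpolation=cv2.INTER_AREA),cv2.COLOR_BGR2HSV)[167:172].mean(0)
print('e',[(i,int(e[i,1]),int(e[i,2])) for i in range(262,275)])
print('now px foot fronts/rear',proj('wrist',[[.604,y,.012] for y in(-.0195,.0305,.0905)])[:,0])
E
```

```text
sat [(235, 135, 111), (236, 136, 110), (237, 137, 109), (238, 139, 109), (239, 136, 109), (240, 102, 102), (241, 13, 91), (242, 7, 89), (243, 6, 89), (244, 5, 90), (245, 6, 91), (246, 5, 89), (247, 5, 89), (274, 7, 88), (275, 9, 91), (276, 7, 90), (277, 12, 89), (278, 11, 89), (279, 139, 111), (280, 140, 112), (281, 139, 111), (282, 138, 111), (283, 139, 112), (317, 136, 109), (318, 139, 109), (319, 137, 111), (320, 140, 111), (321, 138, 113), (322, 126, 98), (323, 40, 67), (324, 11, 76), (325, 7, 86), (326, 4, 86), (327, 4, 88), (328, 8, 87), (329, 7, 87), (330, 4, 86), (331, 7, 87), (332, 8, 83), (333, 8, 66), (334, 10, 49), (335, 9, 68), (336, 9, 81), (337, 6, 84), (338, 8, 83), (339, 6, 84), (340, 12, 86), (341, 69, 74), (342, 137, 65), (343, 137, 64)]
e [(262, 136, 114), (263, 137, 114), (264, 140, 113), (265, 138, 114), (266, 137, 116), (267, 139, 117), (268, 132, 112), (269, 77, 91), (270, 9, 87), (271, 11, 88), (272, 5, 86), (273, 4, 88), (274, 6, 88)]
now px foot fronts/rear [240.1851 278.459  324.1499]
```

The foot's front top edge is at px ≈323.7 against the expected ≈324, so the tall divider is home. Neither the tin, pot nor spoon was touched, and the gripper is clear.

```bash
python3 -c "
from h import *
print(hand_in())"
```

```text
the job is handed in; nothing more can be done
None
```

The job is handed in: the tall divider stands home against the end stop, and the short divider stands upright within about 0.5 mm of the mark line. The tin, pot and spoon were left alone, and it took about 26 s of robot time.

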